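Fit the grating disc to the cheese mill

TASK

Fit the grating disc to the cheese mill: pick the disc up by its red bridge handle, put its centre hole over the mill's brass spindle, turn it lightly until all four holes find the drive studs, and slide it down fully home, flat on the black drive plate, then let go. Be gentle, never bear down hard on the mill with the disc, and leave everything else on the counter where it is.

Things in the scene. Friction and masses are not known exactly. Their poses are not given: they have to be found in the camera images.
- disc: aluminium grating disc, 150 mm across, 6 mm thick, about 350 g, lying flat on the counter, handle up. Origin: centre of its underside; z up. Through holes: one of 16 mm diameter in the centre, four of 11 mm at 32 mm from the centre, at x = +-22.6, y = +-22.6 mm in its own axes, so that it fits at every quarter turn.
- handle (a point): centre of the disc's red bridge handle, on the disc's axis 58 mm above its underside, axes as the disc's: a bar 12 mm thick along x, 76 mm long along y, 16 mm tall. Below the bar it is open down to the disc but for two 10 mm posts at y = +-31 mm.
- mill: cream countertop cheese mill, fixed. Origin on the counter straight below the spindle; z up. Housing 190 x 190 mm, top 72 mm high; a motor hump on its own -x side, 90 to 165 mm from the spindle, 150 mm wide, 135 mm high. On top a round black drive plate, 92 mm across, its face 100 mm above the counter, carries the spindle and four studs.
- seat (a point): centre of the drive plate's face, at the foot of the spindle; z up. Fully home, the disc's underside lies on this face. Four rigid steel studs stand round the spindle at 32 mm radius, 90 degrees apart. A gearbox holds them firmly at an arbitrary angle about the vertical that differs each time and is NOT given by this pose or the mill's: see it or feel for it.
- spindle_tip (a point): top of the upright brass spindle, 30 mm above the seat; it is 14 mm thick, its last 7 mm tapered to 5 mm. The studs are 8 mm thick and 14 mm tall, their last 4 mm tapered to 3 mm. On the spindle but out of line, the disc rests on the stud tips, its underside 14 mm above the seat. All rigid.
- plate: bystander: white plate 190 mm across with cheese chunks, origin under its centre
- bell: bystander: steel counter bell 84 mm across, 56 mm tall, origin under its centre
- wedge: bystander: cheese wedge 110 mm long, 45 mm tall, origin under its point
- honey: bystander: honey jar 60 mm across, 75 mm tall, origin under its centre
- knife: bystander: cheese spatula 280 mm long lying along its own x, origin under its middle
- brie: bystander: white cheese 110 mm across, 35 mm tall, origin under its centre
- tomme: bystander: yellow cheese 120 mm across, 60 mm tall, origin under its centre

How it is judged:
On the way, in this order (a step that is already met when the one before it is completed fails the run):
1. the disc is on the spindle, above the drive plate (horizontal distance between disc and seat below 0.005 m and z of disc in the frame of seat between 0.006 and 0.028 m).
2. the disc is fully down over all four studs (horizontal distance between disc and seat below 0.004 m and z of disc in the frame of seat below 0.003 m and angle between disc's own z axis and vertical below 0.05 rad), for 0.2 s.
At the end, for the whole second after the job is handed in: the disc is fully home on the drive plate (underside within 3 mm of its face, centred within 4 mm, tilted less than 0.05 rad), which needs all four holes over the studs; it is at rest and let go (all of step 2 and z of disc in the frame of seat above -0.003 m and linear speed of disc below 0.02 m/s and contact force between disc and the fingers below 0.1 N); the robot touches nothing.
It fails at once if the disc is pressed or dropped on the mill with more than 60 N (contact force between disc and mill above 60 N).
It fails at once if a bystander is moved by more than 30 mm (distance of any of plate, bell, wedge, honey, knife, brie, tomme from where it was at the start of the episode above 0.03 m).
It also fails if it takes over 72 s, if anything falls off the work surface, if the arm or the gripper's body presses on something with over 40 N, if the wrist force passes 120 N, or if a joint passes its speed limit or range.

ROBOT

A 6-joint arm with a two-finger parallel gripper is mounted at the origin on the work surface. World frame = base frame: x ahead of the robot, y to its left, z up, the work surface at z = 0. Lengths are in m, angles in rad, forces in N, time in s.
With the tool pointing down it reaches from about 0.35 to 0.925 m from the base axis. Payload 6.4 kg.
Tool frame: the origin (TCP) lies on the centre line of the jaws, within the pads' length; the fingertips stand 11 mm ahead of it and the grasp point (between the pads) lies 8 mm behind it; z points along the fingers, y is the line along which they close (so a half turn about z gives the same grasp; the last joint's range is limited). The gripper opens to 85 mm and grips with 20 to 120 N. Pads are 22 mm wide; open, the fingers measure 114 mm over their backs; the gripper's body (76 mm by 85 mm) begins 54 mm behind the grasp point. The pads swing forward as they close: fully open they stand 13 mm farther back than shut.
Start: joints at [-1.346, 0.245, 1.558, -0, 1.339, -0.174], TCP at [0.252, -0.599, 0.242] pointing down, gripper open.
Joint ranges: [-3.13, 3.13], [-1.02, 2.26], [0.13, 2.54], [-0.95, 4.09], [0.21, 2.88], [-2.74, 2.74]. Speed limits (rad/s): [2.57, 2.57, 3.14, 3.14, 3.14, 3.14].

INTERFACE

Orientations are given as [roll, pitch, yaw] about the fixed x, y, z axes, in that order (R = Rz(yaw) Ry(pitch) Rx(roll)).
In Python, from rig import ctrl gives the robot as it stands. The module is installed in compiled form; this text tells all that it offers.
- The arm moves only by the shell command python3 -m handwheel 'ROWS' [FORCE]. ROWS is JSON, a list that holds one entry, the list of rows, each a list of 7 numbers: the shift along the tool's x, y, z in cm, then the turn, a rotation vector about the tool's x, y, z in degrees, then the closure, from -1 (fully open) to 1 (shut), so that 0 is half open. In form: [[[x, y, z, ax, ay, az, jaw], ...]]. A call has 1 to 10 rows; each row is the pose to reach, as a shift and turn from the pose commanded when the call began, along the tool's axes at that moment; what a row does not reach only later rows make up. A row lasts 1/12 s, in which the tool goes at most 41.7 mm and 7.16 degrees, less where a joint would pass 70% of its speed; a pose out of reach is approached as far as the arm can. A call with a gripper value outside its range is refused whole. The fingers move at their own pace and stop on an object; FORCE is the grip in N (left out, the last holds). Time passes only in rows, so rows that repeat a pose let the fingers close. It gives the time, the measured TCP pose, the force, the opening and the grip force at its end, in the units of the state.
- ctrl.read_state(): the state, without advancing time (a new reading comes with each control period).
- ctrl.grab_frame(name): name is "side" or "top"; returns a dict with "image" (384x512x3 uint8, red, green, blue), "range_z" (384x512 float32, m along the optical axis (not along the pixel's ray), 0 where there is no reading), "fx", "fy", "cx", "cy" (pixels), "dist_coeffs" ([k1, k2, p1, p2, k3] as OpenCV has them; the pictures are not rectified), "R" (3x3) and "t" (3): a world point X has camera coordinates R X + t. Camera axes: x right, y down, z forward; pixel columns grow to the right and rows downward; lengths in m; the calibration is good to about 2 mm. A picture is of the moment at which its call begins.
- ctrl.hand_in(): hands the job in; it is judged then, once.
The state is a dict: "clock": time; "joints": joint angles; "dq": joint speeds; "joint_torque": joint torques, N m; "tool_pos": TCP position; "orientation": TCP orientation; "wrist_force": force on the tool from outside, world axes, zero at the start; "ft_torque": the same for the moment, N m; "grip_width": opening from 0.0 (shut) to 1.0 (fully open); "gripper_force": force on a finger pad.
Only numpy, scipy, OpenCV 4.12 (cv2) and the standard library are available. Lean on these libraries where they do the work, as an engineer would, in place of code of your own. Each camera call takes 0.05 s, during which the arm holds its last target. There are 200 camera calls.

## Working session

There is one attempt and no reset: what is moved stays moved. The work goes in short steps, Python scripts to look and compute and a shell command to move; the robot and the scene stay as the last step left them, time stands still between calls to the robot, and variables do not carry over. Pictures are saved under pics/ and viewed, at most 10 in all, crops included, and the job is handed in when it is done.

```bash
mkdir -p pics; cat > h.py <<'E'
import numpy as np, cv2, pickle
from rig import ctrl
def grab(n):
    f=ctrl.grab_frame(n); pickle.dump(f,open(f'{n}.pkl','wb')); return f
def load(n): return pickle.load(open(f'{n}.pkl','rb'))
def world(f,u,v,z=None):
    K=np.array([[f['fx'],0,f['cx']],[0,f['fy'],f['cy']],[0,0,1]])
    p=cv2.undistortPoints(np.array([[[u,v]]],float),K,np.array(f['dist_coeffs']))[0,0]
    d=np.array([p[0],p[1],1]); R=np.array(f['R']);t=np.array(f['t'])
    if z is None: return R.T@(d*f['range_z'][int(round(v)),int(round(u))]-t)
    c=-R.T@t; w=R.T@d; return c+w*(z-c[2])/w[2]
def crop(f,u0,v0,u1,v1,s,name):
    cv2.imwrite(f'pics/{name}.png',cv2.resize(f['image'][v0:v1,u0:u1,::-1],None,fx=s,fy=s,interpolation=cv2.INTER_CUBIC))
E
python3 - <<'E'
from h import *
a=grab('top');b=grab('side')
crop(a,0,0,512,384,1.5,'top0');crop(b,0,0,512,384,1.5,'side0')
for f in(a,b): print(f['fx'],f['cx'],f['cy'],f['dist_coeffs'],-np.array(f['R']).T@f['t'],np.array(f['R'])[2])
print(ctrl.read_state())
E
```

```text
396.8451996809463 253.42529697070066 195.20149605801436 [-0.12809945  0.          0.          0.          0.        ] [ 0.50747934 -0.01796239  1.27917232] [ 0.04483766  0.02582137 -0.99866052]
364.9851113279366 252.15984575095058 191.11009311705712 [-0.11707781  0.          0.          0.          0.        ] [0.33690983 0.83723036 0.83363363] [ 0.20551822 -0.75270129 -0.62546225]
{'clock': 0.1, 'joints': array([-1.34607831e+00,  2.45766813e-01,  1.55891375e+00, -2.26432511e-05,
        1.33871362e+00, -1.74114419e-01]), 'dq': array([ 8.46231159e-05, -2.66530697e-03, -4.33998610e-03,  1.31411278e-03,
        7.54012895e-04,  3.70477166e-04]), 'joint_torque': array([-2.45024257e-04, -4.30669749e+01, -3.27129436e+01, -8.04881734e-05,
        2.79017884e-03,  1.05544919e-05]), 'tool_pos': array([ 0.25230239, -0.59849763,  0.24126443]), 'orientation': array([-3.13981455e+00, -2.90395106e-04,  3.98837401e-01]), 'wrist_force': array([ 0.16067117, -0.23745773, -0.38985978]), 'ft_torque': array([0.04290807, 0.07697594, 0.02288545]), 'gripper_force': 0.0, 'grip_width': 1.0019916766605583}
```

View pics/top0.png

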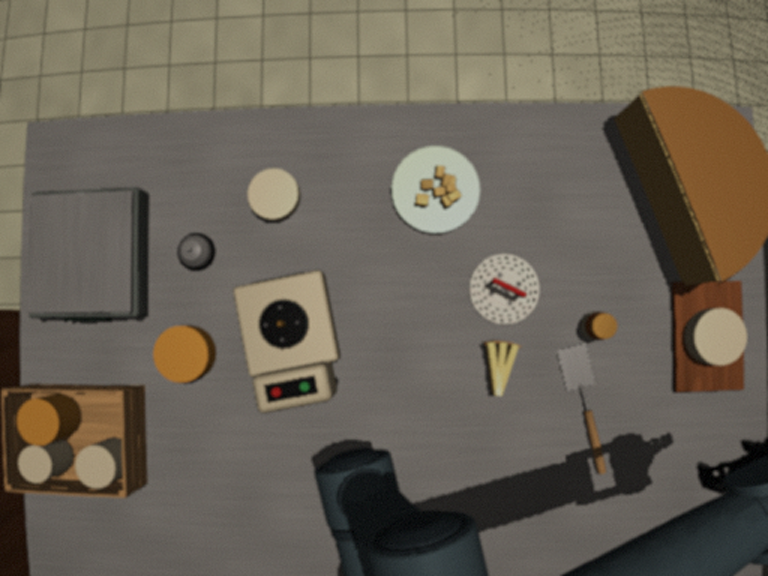

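View pics/side0.png

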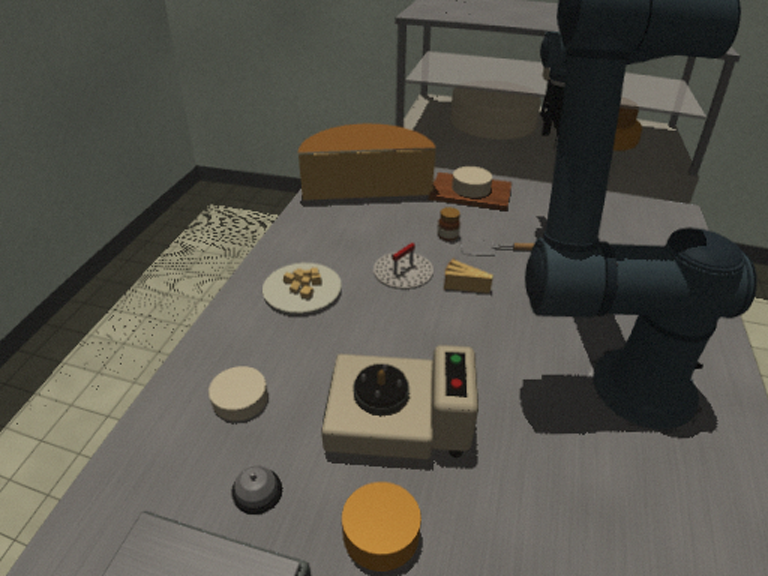

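Top picture: the disc is at about (505,289), with its handle running from (490,280) to (525,297). The drive plate is at (284,323), and its hump faces the robot. The side view shows both clearly, so I'll enlarge them.

```bash
python3 - <<'E'
from h import *
a=load('top');b=load('side')
def c(f,u,v,w,s): return cv2.resize(f['image'][v-w:v+w,u-w:u+w,::-1],(400,s and 300 or 400) if 0 else (396,396),interpolation=cv2.INTER_CUBIC)
g=lambda im: np.clip(im.astype(float)*1.8,0,255).astype(np.uint8)
# top: disc centre (337,193), plate centre (189,216)
cv2.imwrite('pics/t1.png',np.hstack([c(a,337,193,30,0),g(g(c(a,189,216,22,0)))]))
cv2.imwrite('pics/s1.png',np.hstack([c(b,268,176,24,0),g(g(c(b,254,258,22,0)))]))
# disc centre from rim via bright mask in depth-limited region; red handle
for n,f in(('top',a),('side',b)):
    im=f['image'].astype(int); red=(im[...,0]>90)&(im[...,1]<50)&(im[...,2]<60)
    vs,us=np.nonzero(red); P=np.array([world(f,u,v) for u,v in zip(us,vs)])
    k=(P[:,2]>.045)&(P[:,2]<.075); 
    if k.sum(): 
        P=P[k];m=P.mean(0);w,V=np.linalg.eigh(np.cov(P[:,:2].T)); print(n,'handle',k.sum(),m,np.degrees(np.arctan2(V[1,1],V[0,1])),P.min(0),P.max(0))
        Q=np.array([world(f,u,v,.066) for u,v in zip(us[k],vs[k])]); print(' ray',Q.mean(0))
print(world(a,337,193),world(a,189,216,.1),world(a,189,212),world(b,254,262))
E
```

```text
top handle 48 [ 0.56988644 -0.24763594  0.06763993] 63.59498669180993 [ 0.55498044 -0.27797438  0.06218894] [ 0.5836921  -0.21810196  0.07315748]
 ray [ 0.5699669  -0.24795567  0.066     ]
side handle 24 [ 0.5691231  -0.24795405  0.06389886] 64.97798804147587 [ 0.55204934 -0.28101446  0.06112682] [ 0.58421903 -0.21657568  0.06640968]
 ray [ 0.56849049 -0.24498695  0.066     ]
[ 0.56516261 -0.24334847  0.0624417 ] [0.50091524 0.20619193 0.1       ] [0.51288292 0.20620056 0.09944972] [0.49518393 0.23602478 0.09918467]
```

View pics/t1.png

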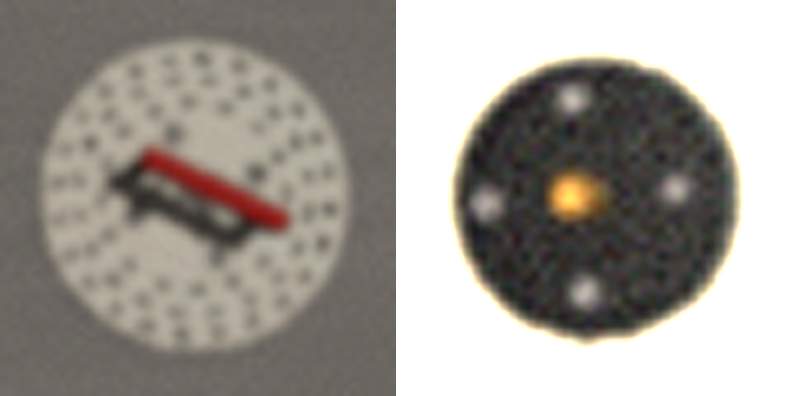

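View pics/s1.png

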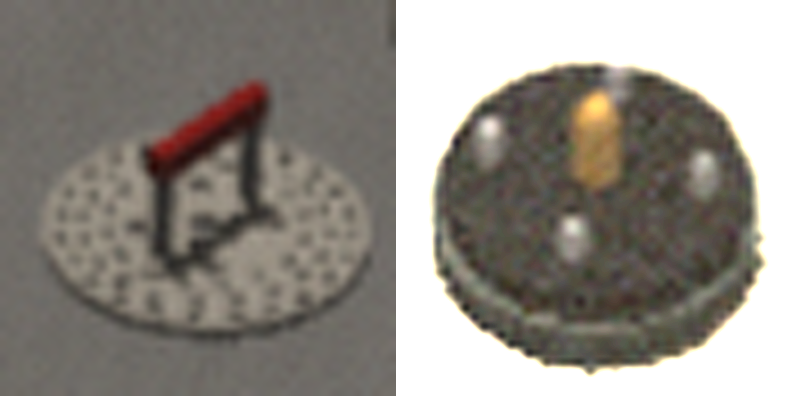

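Top crops: the disc rim spans crop x 40–350, y 38–353. The handle ends are at (148,157) and (283,220), and two holes show at (175,133) and (257,173). The studs are at (572,99), (676,189), (584,293) and (486,204), with the spindle at about (572,196). In the side crop, studs are at (488,130), (703,165) and (573,228), and the spindle tip is at (598,97).

```bash
python3 - <<'E'
from h import *
a=load('top');b=load('side')
D=lambda x,y,z: world(a,307+(x+.5)*60/396-.5,163+(y+.5)*60/396-.5,z)
M=lambda x,y,z: world(a,167+(x-396+.5)/9-.5,194+(y+.5)/9-.5,z)
S=lambda x,y,z: world(b,232+(x-396+.5)/9-.5,236+(y+.5)/9-.5,z)
SD=lambda x,y,z: world(b,244+(x+.5)*48/396-.5,152+(y+.5)*48/396-.5,z)
an=lambda d: np.degrees(np.arctan2(d[1],d[0]))
print('disc',D(195,195.5,.005)[:2]);h1,h2=D(148,157,.066),D(283,220,.066)
print('handle',(h1+h2)/2,an(h1-h2),np.linalg.norm(h1-h2))
g1,g2=D(175,133,.006),D(257,173,.006);print('holes',g1,g2,an(g1-g2),np.linalg.norm(g1-g2))
print('plate',M(597.5,199,.1)[:2], 'spindle',M(572,196,.13)[:2], S(598,97,.128)[:2])
st=[M(*p,.112) for p in((572,99),(676,189),(584,293),(486,204))]
c=np.mean(st,0);print('studs c',c[:2],[(round(an(s-c),1),round(np.linalg.norm((s-c)[:2]),4)) for s in st])
s2=[S(*p,.112) for p in((488,128),(703,160),(573,226))];c2=(s2[0]+s2[1])/2
print('side: c',c2[:2],an(s2[1]-s2[0]),np.linalg.norm(s2[1]-s2[0]),an(s2[2]-c2))
i1,i2=SD(153,152,.064),SD(258,93,.064);print('side handle',(i1+i2)/2,an(i1-i2),np.linalg.norm(i1-i2))
print('side plate rim', S(597,198,.1)[:2],'side disc',SD(206,228,.006)[:2])
E
```

```text
disc [ 0.57051211 -0.25120417]
handle [ 0.57060874 -0.24972471  0.066     ] 64.19584072517749 0.0693230636867365
holes [ 0.6011022  -0.24193527  0.006     ] [ 0.58101147 -0.28170841  0.006     ] 63.20014273349278 0.04455939377599737
plate [0.50191394 0.20635191] spindle [0.5031186  0.20900128] [0.5028749  0.20854654]
studs c [0.50294892 0.21010582] [(np.float64(4.0), np.float64(0.0321)), (np.float64(-86.4), np.float64(0.0322)), (np.float64(-177.7), np.float64(0.0319)), (np.float64(94.1), np.float64(0.0313))]
side: c [0.5026113  0.21242298] -175.60947394282144 0.06391108141958494 93.90933027634134
side handle [ 0.57045256 -0.24599115  0.064     ] 59.134395415216325 0.06720571640203747
side plate rim [0.49926794 0.22215591] side disc [ 0.56844405 -0.24496834]
```

```bash
cat >> h.py <<'E'
from scipy.spatial.transform import Rotation as Ro
def go(x,y,z,psi):
    s=ctrl.read_state(); R=Ro.from_euler('xyz',s['orientation']); T=Ro.from_euler('xyz',[180,0,psi],degrees=True)
    d=R.inv().apply(np.array([x,y,z])-s['tool_pos'])*100
    print('shift',d.round(2),'turn',(R.inv()*T).as_rotvec(degrees=True).round(2))
def st():
    s=ctrl.read_state(); print(s['clock'],s['tool_pos'].round(4),np.degrees(s['orientation']).round(2),s['wrist_force'].round(2),s['ft_torque'].round(2),s['grip_width'],s['gripper_force'])
E
python3 -c "
from h import *
go(.5705,-.25,.16,63.5)"
```

```text
shift [ 42.85 -19.74   8.17] turn [ -0.09  -0.05 -40.65]
```

```bash
python3 -m handwheel '[[[21.4,-9.9,4,0,0,-20,-1],[21.4,-9.9,4,0,0,-20,-1],[21.4,-9.9,4,0,0,-20,-1],[21.4,-9.9,4,0,0,-20,-1],[21.4,-9.9,4,0,0,-20,-1],[21.4,-9.9,4,0,0,-20,-1],[42.85,-19.74,8.17,-0.09,-0.05,-40.65,-1],[42.85,-19.74,8.17,-0.09,-0.05,-40.65,-1],[42.85,-19.74,8.17,-0.09,-0.05,-40.65,-1],[42.85,-19.74,8.17,-0.09,-0.05,-40.65,-1]]]' 40; python3 -m handwheel '[[[0,0,0,0,0,0,-1]]]'; python3 -c "
from h import *
go(.5705,-.25,.16,63.5);st()"
```

```text
clock: 0.93
tool_pos: [0.5229, -0.3018, 0.1726]
orientation: [3.141, 0.001, 1.112]
wrist_force: [0.6, -0.9, 0.1]
grip_width: 1.005
gripper_force: 0.0
clock: 1.02
tool_pos: [0.5246, -0.2976, 0.171]
orientation: [-3.14, -0.002, 1.115]
wrist_force: [-0.4, -0.9, 0.0]
grip_width: 0.999
gripper_force: 0.0
shift [6.29 2.03 1.11] turn [-0.12 -0.09  0.39]
1.0167 [ 0.5246 -0.2976  0.171 ] [-1.7988e+02 -9.0000e-02  6.3890e+01] [-0.39 -0.88  0.01] [0.05 0.03 0.02] 0.9987166983579788 0.0
```

```bash
python3 -m handwheel '[[[3.2,1,0.5,-0.1,-0.1,0.4,-1],[6.3,2,1.1,-0.1,-0.1,0.4,-1],[6.3,2,1.1,-0.1,-0.1,0.4,-1],[6.3,2,1.1,-0.1,-0.1,0.4,-1],[6.3,2,1.1,-0.1,-0.1,0.4,-1]]]'; python3 - <<'E'
from h import *
go(.5705,-.25,.05,63.5);st()
b=grab('side');a=grab('top')
c=lambda f,u,v,w: cv2.resize(f['image'][v-w:v+w,u-w:u+w,::-1],(396,396),interpolation=cv2.INTER_CUBIC)
cv2.imwrite('pics/p2.png',np.hstack([c(b,268,160,40),c(a,337,193,40)]))
E
```

```text
clock: 1.43
tool_pos: [0.5677, -0.2565, 0.1619]
orientation: [3.139, 0.003, 1.101]
wrist_force: [0.7, -0.5, 0.8]
grip_width: 0.997
gripper_force: 0.0
shift [ 0.74 -0.07 11.19] turn [ 0.13  0.19 -0.4 ]
1.4333 [ 0.5677 -0.2565  0.1619] [179.87   0.19  63.1 ] [ 0.74 -0.51  0.82] [0.05 0.   0.  ] 0.9973181548314026 0.0
```

View pics/p2.png

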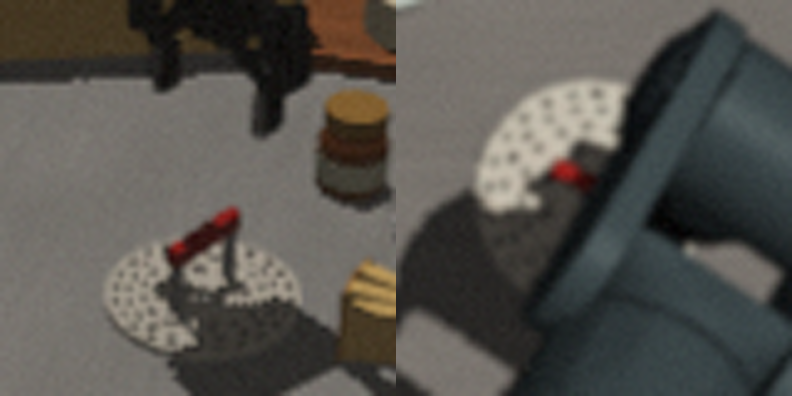

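The side crop shows the open jaws straddling above the red bar at about (205,235), roughly in line with it. I'll descend.

```bash
python3 -m handwheel '[[[0.5,0,2.5,0,0,0,-1],[0.5,0,5,0,0,0,-1],[0.5,0,7.5,0,0,0,-1],[0.5,0,9,0,0,0,-1],[0.5,0,10,0,0,0,-1],[0.5,0,10,0,0,0,-1],[0.5,0,10,0,0,0,-1],[0.5,0,10,0,0,0,-1]]]'; python3 -c "
from h import *
go(.5705,-.25,.05,63.5);st()"
```

```text
clock: 2.2
tool_pos: [0.5712, -0.2532, 0.0638]
orientation: [3.136, 0.003, 1.101]
wrist_force: [0.1, -0.4, -0.8]
grip_width: 0.999
gripper_force: 0.0
shift [ 0.26 -0.22  1.38] turn [ 0.32  0.2  -0.43]
2.2 [ 0.5712 -0.2532  0.0638] [179.68   0.2   63.07] [ 0.15 -0.39 -0.76] [ 0.02  0.01 -0.02] 0.9990107082607413 0.0
```

```bash
python3 -m handwheel '[[[0.2,-0.1,0.7,0,0,0,-1],[0.2,-0.1,1.3,0,0,0,-1],[0.2,-0.1,1.3,0,0,0,-1],[0.2,-0.1,1.3,0,0,0,0.3],[0.2,-0.1,1.3,0,0,0,0.6],[0.2,-0.1,1.3,0,0,0,1],[0.2,-0.1,1.3,0,0,0,1],[0.2,-0.1,1.3,0,0,0,1],[0.2,-0.1,1.3,0,0,0,1],[0.2,-0.1,1.3,0,0,0,1]]]' 60; python3 -m handwheel '[[[0,0,0,0,0,0,1],[0,0,0,0,0,0,1],[0,0,0,0,0,0,1],[0,0,0,0,0,0,1]]]'
```

```text
clock: 3.03
tool_pos: [0.5707, -0.2502, 0.0495]
orientation: [3.138, 0.003, 1.101]
wrist_force: [-0.3, 0.7, 0.7]
grip_width: 0.127
gripper_force: 60.6
clock: 3.37
tool_pos: [0.5707, -0.2501, 0.0495]
orientation: [3.138, 0.003, 1.101]
wrist_force: [0.3, -0.8, 2.5]
grip_width: 0.132
gripper_force: 60.7
```

```bash
python3 -m handwheel '[[[0,0,-0.5,0,0,0,1],[0,0,-2,0,0,0,1],[0,0,-4,0,0,0,1],[0,0,-6.5,0,0,0,1],[0,0,-9,0,0,0,1],[0,0,-12,0,0,0,1],[0,0,-15,0,0,0,1],[0,0,-17,0,0,0,1],[0,0,-18,0,0,0,1],[0,0,-18,0,0,0,1]]]'; python3 -m handwheel '[[[0,0,0,0,0,0,1],[0,0,0,0,0,0,1]]]'; python3 -c "
from h import *
go(.503,.209,.23,48.5);st()"
```

```text
clock: 4.2
tool_pos: [0.571, -0.2497, 0.2314]
orientation: [3.135, 0.003, 1.101]
wrist_force: [-0.5, 0.6, -3.7]
grip_width: 0.129
gripper_force: 59.9
clock: 4.37
tool_pos: [0.5691, -0.2485, 0.2263]
orientation: [-3.14, 0.002, 1.101]
wrist_force: [-0.1, -0.9, -4.6]
grip_width: 0.131
gripper_force: 59.9
shift [ 37.81 -26.59  -0.41] turn [-0.09  0.16 14.6 ]
4.3667 [ 0.5691 -0.2485  0.2263] [-1.7989e+02  1.4000e-01  6.3100e+01] [-0.07 -0.93 -4.57] [0.06 0.02 0.04] 0.13052552791601502 59.879634976387024
```

```bash
python3 -m handwheel '[[[0.8,-0.6,0,0,0,0.4,1],[2.4,-1.7,0,0,0,1,1],[4.5,-3.2,0,0,0,1.8,1],[6.8,-4.8,0,0,0,2.6,1],[9,-6.3,-0.1,0,0,3.5,1],[11.3,-7.9,-0.1,0,0,4.3,1],[13.5,-9.5,-0.1,0,0,5.2,1],[15.8,-11.1,-0.1,0,0,6.1,1],[18,-12.6,-0.2,0,0,7,1],[19.5,-13.7,-0.2,0,0,7.6,1]]]'; python3 -m handwheel '[[[0,0,0,0,0,0,1]]]'; python3 -c "
from h import *
go(.503,.209,.23,48.5);st()"
```

```text
clock: 5.2
tool_pos: [0.5347, -0.0105, 0.2286]
orientation: [3.142, 0.003, 0.969]
wrist_force: [0.5, -0.6, -3.6]
grip_width: 0.129
gripper_force: 59.9
clock: 5.28
tool_pos: [0.5345, -0.0095, 0.2284]
orientation: [-3.141, 0.003, 0.972]
wrist_force: [0.2, -0.5, -4.1]
grip_width: 0.129
gripper_force: 59.9
shift [ 16.27 -14.91  -0.19] turn [-0.04  0.15  7.19]
5.2833 [ 0.5345 -0.0095  0.2284] [-1.7995e+02  1.5000e-01  5.5700e+01] [ 0.19 -0.54 -4.08] [ 0.    0.06 -0.04] 0.12879806696258803 59.87854778766632
```

```bash
python3 -m handwheel '[[[0.8,-0.7,0,0,0,0.3,1],[2.4,-2.2,0,0,0,1,1],[4.5,-4.1,0,0,0,2,1],[6.8,-6.2,0,0,0,3,1],[9,-8.2,-0.1,0,0,4,1],[11.3,-10.3,-0.1,0,0,5,1],[13.5,-12.3,-0.1,0,0,6,1],[15.3,-14,-0.2,0,0,6.8,1],[16.3,-14.9,-0.2,0,0,7.2,1],[16.3,-14.9,-0.2,0,0,7.2,1]]]'; python3 -m handwheel '[[[0,0,0,0,0,0,1],[0,0,0,0,0,0,1],[0,0,0,0,0,0,1]]]'; python3 - <<'E'
from h import *
go(.503,.209,.23,48.5);st()
b=grab('side');a=grab('top')
c=lambda f,u,v,w: cv2.resize(f['image'][v-w:v+w,u-w:u+w,::-1],(396,396),interpolation=cv2.INTER_CUBIC)
cv2.imwrite('pics/p3.png',np.hstack([c(b,254,225,50),c(a,186,210,40)]))
E
```

```text
clock: 6.12
tool_pos: [0.5048, 0.2077, 0.2305]
orientation: [3.14, 0.003, 0.845]
wrist_force: [-0.1, -0.7, -3.9]
grip_width: 0.129
gripper_force: 59.9
clock: 6.37
tool_pos: [0.5059, 0.2044, 0.2309]
orientation: [3.138, 0.003, 0.841]
wrist_force: [0.6, 0.1, -3.5]
grip_width: 0.125
gripper_force: 59.9
shift [ 0.15 -0.52  0.09] turn [ 0.19  0.16 -0.29]
6.3667 [0.5059 0.2044 0.2309] [1.7981e+02 1.6000e-01 4.8210e+01] [ 0.56  0.09 -3.48] [ 0.02  0.08 -0.05] 0.12505333934556018 59.88560378551483
```

View pics/p3.png

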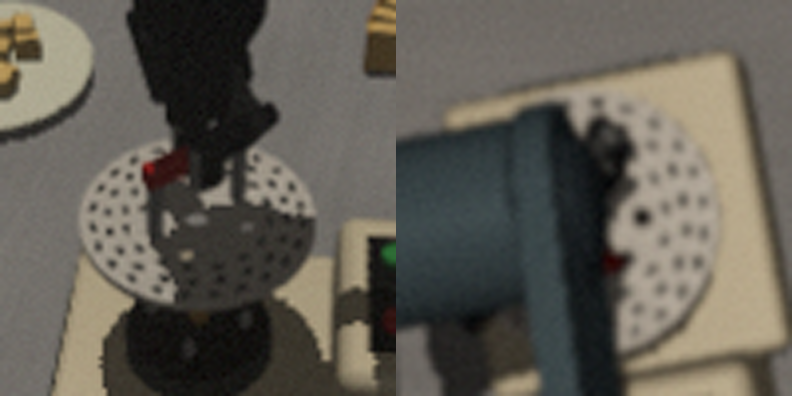

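The disc hangs level above the drive plate. In the side crop it's at (198,222), with the spindle below at (200,318). Next I'll fit the rim to get the disc centre in the same camera.

```bash
python3 -m handwheel '[[[0,0,0,0,0,0,1],[0,0,0,0,0,0,1]]]' | grep tool_pos; python3 - <<'E'
from h import *
from scipy.optimize import least_squares
st()
for n,c in(('top',(186,210)),('side',(254,225))):
    f=load(n); P=[]
    for v in range(c[1]-60,c[1]+60):
        for u in range(c[0]-60,c[0]+60):
            if f['range_z'][v,u]>0:
                p=world(f,u,v)
                if .165<p[2]<.2 and np.hypot(p[0]-.504,p[1]-.207)<.09:
                    P.append(np.r_[world(f,u,v,.187)[:2],p[2],p[:2]])
    P=np.array(P); m0=np.median(P[:,2])
    # rim points: outermost per direction sector
    ce=np.array([.504,.207])
    for it in range(4):
        th=np.degrees(np.arctan2(*(P[:,:2]-ce).T[::-1])); r=np.hypot(*(P[:,:2]-ce).T)
        E=np.array([P[th//6==k][np.argmax(r[th//6==k]),:2] for k in range(-30,30) if (th//6==k).any() and r[th//6==k].max()>.068])
        s=least_squares(lambda q:np.hypot(*(E-q[:2]).T)-q[2],[*ce,.075],loss='soft_l1',f_scale=.001); ce=s.x[:2]
    s2=least_squares(lambda q:np.hypot(*(E-q[:2]).T)-.0745,ce,loss='soft_l1',f_scale=.001)
    print(n,len(P),m0,len(E),s.x,s2.x)
E
```

```text
tool_pos: [0.506, 0.2049, 0.2313]
6.6333 [0.506  0.2049 0.2313] [1.7979e+02 1.3000e-01 4.8250e+01] [ 0.71  0.34 -4.35] [-0.01  0.02 -0.  ] 0.1278984177223013 59.8855322599411
top 910 0.18872476679020816 38 [0.50599609 0.20309481 0.07390534] [0.50580643 0.20369309]
side 1701 0.18631979030516313 54 [0.50457146 0.2078176  0.07488598] [0.50458727 0.20793024]
```

```bash
python3 -c "
from h import *
go(.5032,.209,.188,48.4)"
```

```text
shift [ 0.13 -0.5   4.33] turn [ 0.21  0.13 -0.15]
```

```bash
python3 -m handwheel '[[[0.1,-0.5,1.5,0.2,0.1,0,1],[0.1,-0.5,3,0.2,0.1,0,1],[0.1,-0.5,3.8,0.2,0.1,0,1],[0.1,-0.5,4.3,0.2,0.1,0,1],[0.1,-0.5,4.3,0.2,0.1,0,1],[0.1,-0.5,4.3,0.2,0.1,0,1],[0.1,-0.5,4.3,0.2,0.1,0,1]]]'; python3 - <<'E'
from h import *
st()
b=grab('side');a=grab('top')
c=lambda f,u,v,w: cv2.resize(f['image'][v-w:v+w,u-w:u+w,::-1],(396,396),interpolation=cv2.INTER_CUBIC)
cv2.imwrite('pics/p4.png',np.clip(1.6*np.hstack([c(b,254,245,33),c(a,195,210,33)]).astype(float),0,255).astype(np.uint8))
E
```

```text
clock: 7.22
tool_pos: [0.5035, 0.2093, 0.1893]
orientation: [3.14, -0.001, 0.843]
wrist_force: [0.1, 0.5, -4.1]
grip_width: 0.128
gripper_force: 59.8
7.2167 [0.5035 0.2093 0.1893] [ 1.7993e+02 -5.0000e-02  4.8290e+01] [ 0.08  0.52 -4.09] [-0.01 -0.04  0.  ] 0.12788789966358127 59.806568026542664
```

View pics/p4.png

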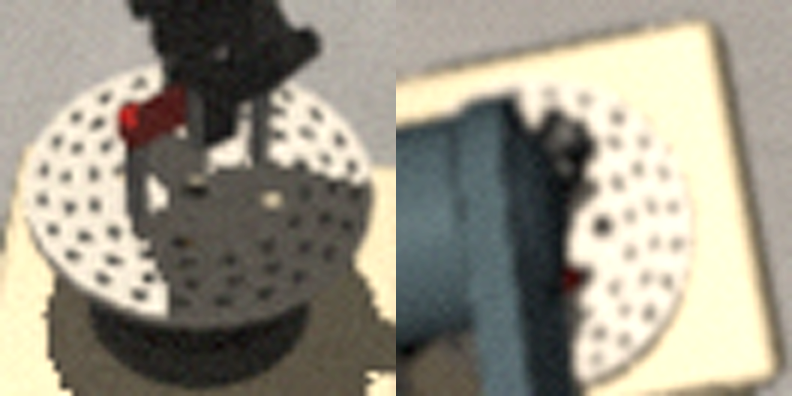

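The side crop shows the disc level just over the spindle, centred near (200,195). I'll feel down in small steps.

```bash
python3 -m handwheel '[[[0,0,0.4,0,0,0,1],[0,0,0.8,0,0,0,1],[0,0,1.1,0,0,0,1],[0,0,1.1,0,0,0,1],[0,0,1.1,0,0,0,1]]]'; python3 -m handwheel '[[[0,0,0.1,0,0,0,1],[0,0,0.2,0,0,0,1],[0,0,0.2,0,0,0,1],[0,0,0.2,0,0,0,1]]]';python3 -c "
from h import *
st()"
```

```text
clock: 7.73
tool_pos: [0.5025, 0.2092, 0.1767]
orientation: [-3.141, 0.001, 0.843]
wrist_force: [0.9, 0.7, -4.3]
grip_width: 0.128
gripper_force: 59.9
clock: 8.07
tool_pos: [0.5028, 0.2093, 0.1753]
orientation: [3.141, 0.0, 0.843]
wrist_force: [-0.6, -0.8, -3.5]
grip_width: 0.124
gripper_force: 59.9
8.0667 [0.5028 0.2093 0.1753] [1.7999e+02 3.0000e-02 4.8300e+01] [-0.58 -0.83 -3.52] [-0.04  0.02 -0.06] 0.12413846919161468 59.8531436920166
```

```bash
for i in 1 2 3; do python3 -m handwheel '[[[0,0,0.1,0,0,0,1],[0,0,0.2,0,0,0,1],[0,0,0.2,0,0,0,1]]]' | grep -E 'pos|wrist'; done; python3 -c "
from h import *
st()"
```

```text
tool_pos: [0.5028, 0.2093, 0.1731]
wrist_force: [0.4, 0.2, -3.5]
tool_pos: [0.5028, 0.2095, 0.1712]
wrist_force: [0.5, 1.7, -3.9]
tool_pos: [0.5028, 0.2095, 0.1691]
wrist_force: [0.5, 3.0, -3.4]
8.8167 [0.5028 0.2095 0.1691] [-179.98    0.     48.3 ] [ 0.51  3.   -3.4 ] [ 0.58  0.04 -0.  ] 0.12429504005909424 59.99267220497131
```

The spindle pushes the disc towards +y, so I'll shift about 1 mm that way and continue down.

```bash
python3 -m handwheel '[[[0.07,-0.07,0,0,0,0,1],[0.07,-0.07,0,0,0,0,1]]]' | grep -E 'pos|wrist'; for i in 1 2; do python3 -m handwheel '[[[0,0,0.1,0,0,0,1],[0,0,0.1,0,0,0,1],[0,0,0.1,0,0,0,1]]]' | grep -E 'pos|wrist'; done; python3 -c "
from h import *
st()"
```

```text
tool_pos: [0.5027, 0.21, 0.1691]
wrist_force: [0.8, -0.3, -3.6]
tool_pos: [0.5027, 0.21, 0.1681]
wrist_force: [0.7, -0.4, -3.5]
tool_pos: [0.5027, 0.2101, 0.1671]
wrist_force: [0.1, 0.5, -3.8]
9.4833 [0.5027 0.2101 0.1671] [1.80e+02 4.00e-02 4.83e+01] [ 0.15  0.46 -3.81] [-0.03  0.    0.02] 0.1296945440960473 59.86556947231293
```

```bash
for i in 1 2 3 4; do python3 -m handwheel '[[[0,0,0.15,0,0,0,1],[0,0,0.15,0,0,0,1],[0,0,0.15,0,0,0,1]]]' | grep -E 'pos|wrist';python3 -c "
from h import *
print(ctrl.read_state()['ft_torque'].round(2))"; done
```

```text
tool_pos: [0.5027, 0.2102, 0.1656]
wrist_force: [-0.4, -0.2, -3.7]
[-0.02 -0.04  0.01]
tool_pos: [0.5027, 0.2102, 0.1641]
wrist_force: [1.0, 0.5, -4.3]
[0.04 0.05 0.02]
tool_pos: [0.5027, 0.2102, 0.1626]
wrist_force: [0.5, -0.0, -4.3]
[-0.01  0.02  0.02]
tool_pos: [0.5027, 0.2102, 0.1611]
wrist_force: [0.1, -0.5, -3.8]
[ 0.    0.03 -0.01]
```

```bash
for i in 1 2 3; do python3 -m handwheel '[[[0,0,0.15,0,0,0,1],[0,0,0.15,0,0,0,1],[0,0,0.15,0,0,0,1]]]' | grep -E 'pos|wrist';python3 -c "
from h import *
print(ctrl.read_state()['ft_torque'].round(2))"; done
```

```text
tool_pos: [0.5027, 0.2102, 0.1596]
wrist_force: [-0.8, -0.5, -3.1]
[-0.04  0.04  0.05]
tool_pos: [0.5027, 0.2102, 0.1581]
wrist_force: [-0.9, -0.9, -4.1]
[-0.04 -0.02  0.02]
tool_pos: [0.5027, 0.2102, 0.1566]
wrist_force: [-0.3, -0.1, -3.6]
[-0.02 -0.02 -0.02]
```

Well past the stud tips with no contact, so the alignment is right. I'll continue down to the face.

```bash
for i in 1 2 3; do python3 -m handwheel '[[[0,0,0.2,0,0,0,1],[0,0,0.2,0,0,0,1],[0,0,0.2,0,0,0,1]]]' | grep -E 'pos|wrist'; done;  for i in 1 2; do python3 -m handwheel '[[[0,0,0.05,0,0,0,1],[0,0,0.05,0,0,0,1],[0,0,0.05,0,0,0,1]]]' | grep -E 'pos|wrist'; done
```

```text
tool_pos: [0.5027, 0.2102, 0.1546]
wrist_force: [0.3, -0.7, -3.5]
tool_pos: [0.5027, 0.2102, 0.1526]
wrist_force: [0.6, -0.1, -3.6]
tool_pos: [0.5026, 0.2102, 0.1506]
wrist_force: [-0.6, 0.7, -4.4]
tool_pos: [0.5028, 0.2102, 0.1503]
wrist_force: [-0.3, -0.2, -3.7]
tool_pos: [0.5028, 0.2102, 0.1497]
wrist_force: [0.4, 0.6, -3.0]
```

```bash
for i in 1 2 3; do python3 -m handwheel '[[[0,0,0.03,0,0,0,1],[0,0,0.03,0,0,0,1],[0,0,0.03,0,0,0,1]]]' | grep -E 'pos|wrist'; done
```

```text
tool_pos: [0.5029, 0.2103, 0.1496]
wrist_force: [-0.3, 0.6, -2.7]
tool_pos: [0.5029, 0.2103, 0.1495]
wrist_force: [-0.7, 1.4, -0.6]
tool_pos: [0.5029, 0.2104, 0.1495]
wrist_force: [-2.1, 1.3, 2.9]
```

It's seated: TCP z 0.1495 is exactly 100 mm above the pick height, and the force turns upward. Now I'll let go and rise.

```bash
python3 -m handwheel '[[[0,0,-0.05,0,0,0,0.6],[0,0,-0.05,0,0,0,0.4],[0,0,-0.05,0,0,0,0],[0,0,-0.05,0,0,0,-0.5],[0,0,-0.05,0,0,0,-1],[0,0,-0.05,0,0,0,-1],[0,0,-0.05,0,0,0,-1],[0,0,-0.05,0,0,0,-1]]]' 20; python3 -m handwheel '[[[0,0,-1,0,0,0,-1],[0,0,-3,0,0,0,-1],[0,0,-5.5,0,0,0,-1],[0,0,-8,0,0,0,-1],[0,0,-11,0,0,0,-1],[0,0,-14,0,0,0,-1],[0,0,-16,0,0,0,-1],[0,0,-17,0,0,0,-1],[0,0,-17,0,0,0,-1],[0,0,-17,0,0,0,-1]]]'; python3 - <<'E'
from h import *
b=grab('side');crop(b,190,170,340,310,4,'end')
vs,us=np.mgrid[190:290,200:310];P=np.array([world(b,u,v) for u,v in zip(us.ravel(),vs.ravel())])
k=(P[:,2]>.095)&(P[:,2]<.125)&(np.hypot(P[:,0]-.503,P[:,1]-.21)<.08);print(k.sum(),np.median(P[k],0),np.percentile(P[k,2],[10,90]))
E
```

```text
clock: 13.9
tool_pos: [0.5028, 0.2102, 0.1493]
orientation: [3.141, 0.0, 0.843]
wrist_force: [-0.4, -0.0, 0.3]
grip_width: 1.0
gripper_force: 0.0
clock: 14.73
tool_pos: [0.5026, 0.2103, 0.319]
orientation: [-3.142, 0.001, 0.843]
wrist_force: [-0.4, -0.6, -0.2]
grip_width: 1.001
gripper_force: 0.0
1765 [0.49579537 0.22485802 0.10592093] [0.10383758 0.10797094]
```

View pics/end.png

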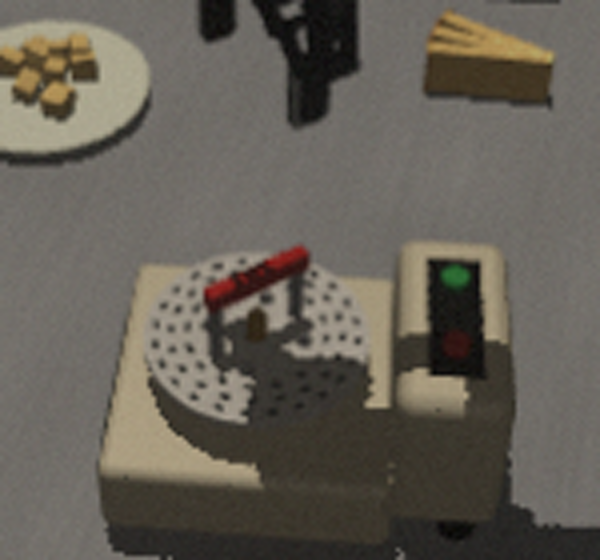

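The disc lies flat with its top at 0.106 m, which is home. The spindle comes through the centre at (257,325), and the gripper is clear.

```bash
python3 -c "
from rig import ctrl
print(ctrl.hand_in())"
```

```text
the job is handed in; nothing more can be done
None
```

The grating disc is fully home on the drive plate over all four studs and let go, and I handed the job in at about 15 s; the rig gave no verdict back.

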